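Unscrew a blender's blade cap of unknown thread hand and hold it over the cup

ROBOT

A 7-joint arm with a two-finger parallel gripper is mounted at the origin on a cart in front of the work surface, level with it; the furniture and walls round the work are solid. World frame = base frame: x ahead of the robot, y to its left, z up, the work surface at z = 0. Lengths are in m, angles in rad, forces in N, time in s.
With the tool pointing down it reaches from about 0.4 to 0.85 m from the base axis. Payload 4.5 kg.
Tool frame: the origin (TCP) lies midway between the tips of the shut fingers; the grasp point (between the pads) lies 19 mm behind it (r.grip_point_offset is the distance from the TCP to the grasp point, in m); z points along the fingers, y is the line along which they close (so a half turn about z gives the same grasp; the last joint's range is limited). The gripper opens to 88 mm and grips with 3 to 60 N. Pads are 18 mm wide; open, the fingers measure 123 mm over their backs; the gripper's body (75 mm by 187 mm) begins 45 mm behind the grasp point.
Start: joints at [1.22, 0.689, -0.195, 1.565, 0.157, 0.902, -0.215], TCP at [0.235, -0.579, 0.239] pointing down, gripper open.
Joint ranges: [-3.01, 3.01], [-0.46, 2.08], [-1.47, 1.51], [0.13, 2.56], [-1, 4.14], [0.04, 2.09], [-2.66, 2.66]. Speed limits (rad/s): [2.57, 2.57, 3.14, 3.14, 3.14, 3.14, 3.14].

INTERFACE

Orientations are given as a unit quaternion [x, y, z, w].
In Python, from plant import r, optics gives the robot as it stands.
- The arm moves only by the shell command python3 -m pendant 'ROWS' [OPENING] [FORCE]. ROWS is JSON, a list of rows, each a list of 6 numbers: the shift along the tool's x, y, z as a fraction of full scale, then the turn, a rotation vector about the tool's x, y, z as a fraction of full scale. A call has 1 to 5 rows; each row shifts and turns the commanded pose from where the row before left it, along the tool's axes as they then stand; what a row does not reach is not made up. Full scale, the value 1, is 0.025 m for a shift and pi rad for a turn. A row lasts 1/12 s, in which the tool goes at most 41.7 mm and 7.16 degrees, less where a joint would pass 70% of its speed; a pose out of reach is approached as far as the arm can. A call with a number of a shift or a turn outside -1 to 1 is refused whole. A call with a gripper value outside its range is refused whole. OPENING is the opening, from -1 (shut) to 1 (fully open), set as the call begins (- or left out, the last holds). The fingers move at their own pace and stop on an object; FORCE is the grip in N (left out, the last holds). Time passes only in rows, so rows that do not move let the fingers close. It gives the time, the measured TCP pose, the force, the opening and the grip force at its end, in the units of the state.
- r.get_state(): the state, without advancing time (a new reading comes with each control period).
- optics.snapshot(name): name is "scene" or "top" or "wrist"; returns (picture, depth): 400x640x3 uint8, blue, green, red; 400x640 float32, m along the optical axis (not along the pixel's ray), 0 where there is no reading.
- optics.calibration(name): a dict with "vfov" (degrees; the focal length in pixels is half the picture's height over the tangent of half this angle, whatever the lens; pixels are square), "cx", "cy" (the principal point, pixels), "cam_to_world" (4x4, takes a point from camera to world coordinates); the wrist camera has in their place "tool_from_camera" (4x4, takes a point from camera to tool coordinates, whose origin is the TCP and whose axes are the flange's). Camera axes: x right, y up, looking along -z (the intrinsics and any distortion apply to the point x, -y, -z); pixel columns grow to the right and rows downward; lengths in m; the calibration is good to about 2 mm. A picture is of the moment at which its call begins: read the wrist's pose just before it. calibration takes no time and is no camera call.
- r.finish_job(): hands the job in; it is judged then, once.
The state is a dict: "clock": time; "q": joint angles; "qd": joint speeds; "joint_torque": joint torques, N m; "tool_pos": TCP position; "eef_rot": TCP orientation; "contact_force": force on the tool from outside, world axes, zero at the start; "moment": the same for the moment, N m; "opening": opening from 0.0 (shut) to 1.0 (fully open); "finger_force": force on a finger pad.
Only numpy, scipy, OpenCV 4.12 (cv2) and the standard library are available. Lean on these libraries where they do the work, as an engineer would, in place of code of your own. Each camera call takes 0.05 s, during which the arm holds its last target. There are 200 camera calls.

TASK

Unscrew the black blade cap from the blender cup that is clamped in the blue suction holder and lift it off. Some of these cups have a right-hand thread and some a left-hand one, and nothing shows which this is, so try the cap both ways and go on the way that gives. Finish while still holding the cap, level and still, straight above its cup with clear air below it (5 cm or more above the rim); leave the spare cup on the cork trivet closed, and everything else where it is.

Things in the scene. Friction and masses are not known exactly. Their poses are not given: they have to be found in the camera images.
- cup: Clear plastic blender cup, 66 mm wide, 130 mm tall, upright with its mouth up, clamped in the blue suction holder: it neither turns nor moves. Origin: centre of its underside; z up. Its coarse four-start thread is hidden under the cap's skirt and is left-handed or right-handed, either as likely.
- cup_mouth (a point): Centre of that cup's mouth, at the height of its rim (130 mm above the cup's origin). The cap's closed top rests on this rim; the cup's shoulder, 65 mm wide, begins 28 mm below it, 6 mm below the skirt of the cap.
- cap: Black blade cap on that cup, about 90 g: a smooth solid top, 60 mm across, 14 mm tall, over a ribbed 59 mm skirt 22 mm deep; grey 32 mm drive socket, 7 mm tall, on top; steel blades inside the skirt. Origin: centre of the skirt's lower edge, 22 mm below the cup's rim when on; z up. Screwed on, its x axis is within 3 degrees of the cup's x axis.
- cap_grip (a point): Point on the cap's axis, 29 mm above its origin, mid-height of the smooth top: grip here from above, 60 mm wide all round. The wrong way, the cap stops hard after 1 to 7 degrees; the right way (anticlockwise from above if right-handed) it turns easily (0.1 N m) without climbing, lifts off freely from 46 degrees, and stops hard at about 60. Before that it lifts only 2 to 5 mm.
- holder: The blue suction holder that clamps the cup to be opened. Origin: centre of its underside on the tray floor, which is 8 mm above the sideboard top; the cup's underside is 12 mm above this origin. It stands at the left or right end of the wooden tray.
- tray: Light wooden tray, 170 x 330 mm, rim 20 mm tall, floor 8 mm thick, fixed. Origin: centre of its underside; its long side is its y axis. Take care: fixed books up to 280 mm tall stand just to its right, a 360 mm chopping board leans on the wall behind it, a 200 mm vase stands at the back left corner.
- spare_cup: A cup of the same shape, but threaded the other way, standing fixed on the cork trivet at the other end of the tray. Leave it alone. Origin as for cup.
- spare_cap: The same kind of blade cap on the spare cup. Leave it on. Origin as for cap.
- jar: Jam jar with a yellow lid, 62 mm wide, 82 mm tall, behind the left part of the tray. Origin: centre of its underside. Bystander.
- mug: Small white mug with a flower pattern, 62 x 88 mm, 50 mm tall, in front of the books. Origin at its underside. Bystander.
- lemon: Yellow lemon, 78 x 55 x 56 mm, in front of the books. Origin at its underside. Bystander.
- lime: Green lime, 55 x 47 x 48 mm, to the right of the lemon. Origin at its underside. Bystander.
- timer: Black and white wind-up kitchen timer, 61 mm wide, 52 mm tall, by the blender's motor base at the right end. Origin: centre of its underside. Bystander.
Mind the look-alikes: they are no part of the job. Leave any orange look-alike of the cap alone.

How it is judged:
By the outcome, as a careful person would: the job done as asked, in the order asked, and still so for the second after the job is handed in, while the arm keeps its last pose, push and grip.
It also fails if it takes over 48 s, if anything falls off the work surface, if the arm or the gripper's body presses on something with over 40 N, if the wrist force passes 120 N, or if a joint passes its speed limit or range.

## Working session

There is one attempt and no reset: what is moved stays moved. The work goes in short steps, Python scripts to look and compute and a shell command to move; the robot and the scene stay as the last step left them, time stands still between calls to the robot, and variables do not carry over. Pictures are saved under pics/ and viewed, at most 10 in all, crops included, and the job is handed in when it is done.

```bash
ls; mkdir -p pics; python3 - <<'E'
from plant import r,optics
import cv2,numpy as np
for n in("scene","top"):
    p,d=optics.snapshot(n); cv2.imwrite(f"pics/{n}.png",p); np.save(f"pics/{n}_d.npy",d)
    c=optics.calibration(n); print(n,c)
print(optics.calibration("wrist"))
s=r.get_state();print(s)
E
```

```text
pics
scene {'vfov': 55.79802275382966, 'cx': 314.0157017710041, 'cy': 199.12210983343135, 'cam_to_world': array([[-0.7710024 ,  0.38997861, -0.50346002,  0.02757192],
       [-0.63682179, -0.47666283,  0.60601201,  0.625763  ],
       [-0.00364896,  0.78785102,  0.61585506,  0.74806564],
       [ 0.        ,  0.        ,  0.        ,  1.        ]])}
top {'vfov': 44.45255247055289, 'cx': 323.70686439045824, 'cy': 200.82559129798565, 'cam_to_world': array([[ 0.34367466,  0.89366463, -0.28853293,  0.15796846],
       [-0.93908637,  0.32774561, -0.1034389 , -0.15707374],
       [ 0.00212571,  0.30650667,  0.95186614,  1.39569599],
       [ 0.        ,  0.        ,  0.        ,  1.        ]])}
{'vfov': 61.450874618117, 'cx': 323.8454186146019, 'cy': 195.4201524300051, 'tool_from_camera': array([[ 6.32299510e-04,  9.51423158e-01,  3.07885652e-01,
         7.87795091e-02],
       [ 9.99999740e-01, -7.08289075e-04,  1.35060804e-04,
        -4.49924239e-04],
       [ 3.46572020e-04,  3.07885486e-01, -9.51423359e-01,
        -1.45525773e-01],
       [ 0.00000000e+00,  0.00000000e+00,  0.00000000e+00,
         1.00000000e+00]])}
{'clock': 0.1, 'q': array([ 1.21978858,  0.68990739, -0.19452505,  1.56624136,  0.15730116,
        0.9025041 , -0.21509121]), 'qd': array([-0.0008641 , -0.00145748, -0.00083698, -0.00235254,  0.00033562,
        0.0003978 ,  0.00169758]), 'joint_torque': array([-3.04659654e-03, -5.28496349e+01, -1.27123989e+00, -1.53835487e+01,
       -5.24763856e-02,  2.00835617e-03,  1.65784195e-05]), 'tool_pos': array([ 0.23435939, -0.57877898,  0.23798547]), 'eef_rot': array([ 9.81538475e-01,  1.91262976e-01, -2.17861430e-04, -8.05463164e-04]), 'contact_force': array([-0.06159241, -0.29240728, -0.55829723]), 'moment': array([0.03359406, 0.02181852, 0.00189735]), 'finger_force': 0.0, 'opening': 0.9989833433334986}
```

View pics/scene.png

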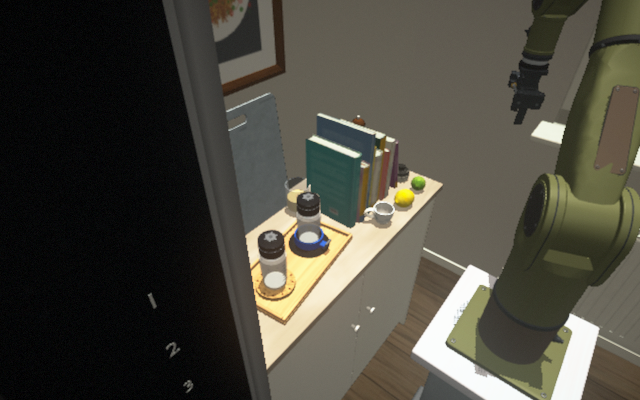

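View pics/top.png

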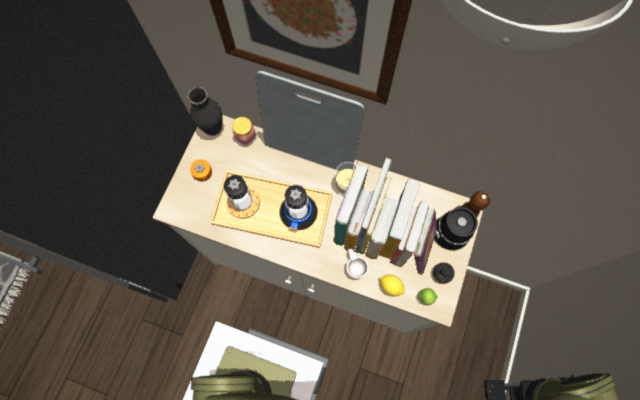

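Top view: there are three cap candidates. The black cap at (296,195) sits above the blue holder, the black cap at (236,187) is over the cork trivet (the spare), and the orange look-alike is at (200,170). The first one fits, because its cup stands in the blue holder. I'll confirm it in a crop and measure.

```bash
cat > h.py <<'E'
from plant import r,optics
import cv2,numpy as np
def fx(c): return 200/np.tan(np.radians(c["vfov"])/2)
def ray(c,u,v,M):
    f=fx(c); d=np.array([(u-c["cx"])/f,-(v-c["cy"])/f,-1]); return M[:3,3],M[:3,:3]@d
def onplane(c,u,v,z,M=None):
    M=c["cam_to_world"] if M is None else M
    o,d=ray(c,u,v,M); return o+d*(z-o[2])/d[2]
def cloud(c,d,M=None):
    M=c["cam_to_world"] if M is None else M
    f=fx(c); v,u=np.mgrid[:400,:640]
    P=np.stack([(u-c["cx"])/f*d,-(v-c["cy"])/f*d,-d],-1)
    W=P@M[:3,:3].T+M[:3,3]; W[d<=0]=np.nan; return W
E
python3 - <<'E'
from h import *
big=[]
for n,(u,v) in dict(top=(296,195),scene=(308,200)).items():
    c=optics.calibration(n); p=cv2.imread(f"pics/{n}.png"); d=np.load(f"pics/{n}_d.npy"); W=cloud(c,d)
    hsv=cv2.cvtColor(p,cv2.COLOR_BGR2HSV)
    for nm,z in(("axis ray",.171),):print(n,onplane(c,u,v,z).round(3),W[v,u].round(3))
    # cap points: dark, top z
    m=(W[...,2]>.155)&(W[...,2]<.18)&(W[...,0]>.3)
    k,lab,st,ce=cv2.connectedComponentsWithStats(m.astype(np.uint8))
    for i in range(1,k):
        if st[i,4]>40:
            q=W[lab==i]; print(n,ce[i].round(),st[i,4],q.min(0).round(3),q.max(0).round(3),np.median(q,0).round(3))
    # blue holder
    b=cv2.inRange(hsv,(105,130,40),(125,255,255)); b[:, :200]=0
    k,lab,st,ce=cv2.connectedComponentsWithStats(b)
    for i in range(1,k):
        if st[i,4]>40: print("blue",ce[i],st[i],np.nanmedian(W[lab==i],0).round(3))
    if n=="top":
        t=(W[...,2]>.2)&(W[...,0]<.95)&(W[...,2]<.4)&(W[...,0]>.3)
        q=W[t]; print("tall",len(q))
        for x in np.arange(.4,.95,.05):
            s=q[abs(q[:,0]-x)<.025]
            if len(s):
                ys=s[:,1]; print(x.round(2),"y",np.sort(ys)[[0,-1]].round(3),"zmax",s[:,2].max().round(3))
    big.append(cv2.resize(p[v-55:v+95,u-110:u+90],(800,600),interpolation=cv2.INTER_CUBIC))
cv2.imwrite("pics/crop.png",cv2.resize(np.hstack(big),(800,300)))
E
```

```text
top [0.519 0.05  0.171] [0.518 0.05  0.175]
top [156. 122.] 1130 [0.3   0.253 0.155] [0.75  0.545 0.18 ] [0.62  0.54  0.168]
top [197.  95.] 66 [0.678 0.396 0.156] [0.713 0.432 0.18 ] [0.703 0.425 0.172]
top [202. 106.] 108 [0.663 0.38  0.155] [0.712 0.431 0.18 ] [0.673 0.393 0.163]
top [309. 131.] 454 [ 0.702 -0.054  0.155] [0.712 0.23  0.18 ] [0.707 0.087 0.168]
top [501. 181.] 1196 [ 0.742 -0.821  0.155] [ 0.75  -0.049  0.18 ] [ 0.746 -0.45   0.168]
top [234. 185.] 383 [0.463 0.189 0.155] [0.522 0.247 0.176] [0.491 0.216 0.164]
top [295. 195.] 391 [0.491 0.025 0.155] [0.552 0.084 0.176] [0.52  0.053 0.164]
top [410. 221.] 73 [ 0.512 -0.259  0.171] [ 0.581 -0.246  0.18 ] [ 0.552 -0.252  0.178]
top [425. 240.] 79 [ 0.467 -0.31   0.155] [ 0.606 -0.288  0.18 ] [ 0.519 -0.307  0.168]
top [370. 242.] 59 [ 0.462 -0.207  0.155] [ 0.469 -0.14   0.18 ] [ 0.466 -0.174  0.169]
top [398. 248.] 82 [ 0.468 -0.282  0.155] [ 0.485 -0.209  0.18 ] [ 0.475 -0.248  0.168]
blue [298.12690355 216.74619289] [284 201  28  26 197] [0.494 0.04  0.036]
tall 31887
0.4 y [0.536 0.545] zmax 0.4
0.45 y [-0.281  
[... 241 characters left out ...]
.069 0.17 ]
scene [425.  90.] 1106 [ 0.315 -0.909  0.155] [ 0.746 -0.322  0.18 ] [ 0.668 -0.896  0.167]
scene [299. 137.] 239 [ 0.738 -0.25   0.155] [ 0.747 -0.084  0.18 ] [ 0.742 -0.162  0.168]
scene [390. 153.] 119 [ 0.464 -0.303  0.155] [ 0.484 -0.227  0.18 ] [ 0.468 -0.253  0.168]
scene [260. 169.] 417 [ 0.699 -0.05   0.155] [0.708 0.13  0.18 ] [0.704 0.047 0.168]
scene [343. 172.] 547 [ 0.457 -0.193  0.155] [ 0.634 -0.066  0.18 ] [ 0.502 -0.071  0.167]
scene [308. 200.] 321 [0.488 0.027 0.155] [0.548 0.089 0.172] [0.513 0.064 0.163]
scene [271. 240.] 450 [0.458 0.192 0.155] [0.518 0.251 0.173] [0.482 0.226 0.164]
blue [320.83606557 239.85245902] [312 229  14  18  61] [0.482 0.052 0.033]
```

View pics/crop.png

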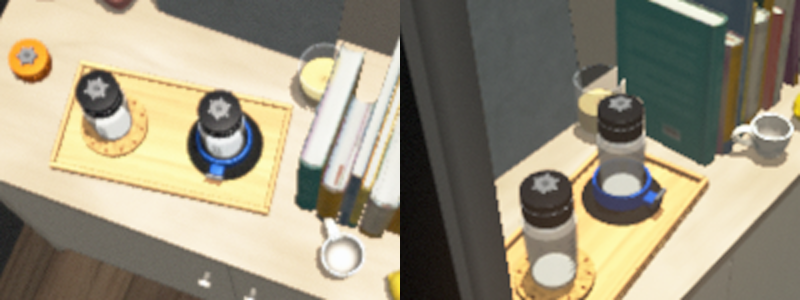

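The crop shows the black cap over the blue ring (left panel around (220,110), right panel around (620,115)), so this is the target. It is centred near (0.520, 0.056), the books' face is at y ≈ -0.07, and the spare is at (0.49, 0.22). I'll rise first, then move over.

```bash
python3 -m pendant '[[0,0,-1,0,0,0],[0,0,-1,0,0,0],[0,0,-1,0,0,0],[0,0,-1,0,0,0],[0,0,-0.8,0,0,0]]' 1 && python3 -m pendant '[[1,-0.96,0,0,0,0],[1,-0.96,0,0,0,0],[1,-0.96,0,0,0,0],[1,-0.96,0,0,0,0],[1,-0.96,0,0,0,0]]' && python3 -c "
from plant import r;print(r.get_state()['q'])"
```

```text
clock: 0.52
tool_pos: [0.2347, -0.5793, 0.3603]
eef_rot: [0.982, 0.191, 0.0, 0.0]
contact_force: [0.1, 0.2, 0.2]
opening: 1.0
finger_force: 0.0
clock: 0.93
tool_pos: [0.3056, -0.4194, 0.3585]
eef_rot: [0.982, 0.191, -0.0, -0.0]
contact_force: [0.5, 0.3, 0.4]
opening: 0.998
finger_force: 0.0
[ 1.00794293  0.41360013 -0.23629087  1.70498507  0.10945437  1.03654474
 -0.4512092 ]
```

```bash
python3 -m pendant '[[1,-0.96,0,0,0,0],[1,-0.96,0,0,0,0],[1,-0.96,0,0,0,0],[1,-0.96,0,0,0,0],[1,-0.96,0,0,0,0]]' && python3 -m pendant '[[1,-0.96,0,0,0,-0.03],[1,-0.9,0,0,0,-0.03],[1,-0.8,0,0,0,-0.03],[1,-0.7,0,0,0,-0.03],[1,-0.6,0,0,0,-0.03]]' && python3 -m pendant '[[0,0,0,0,0,-0.03],[0,0,0,0,0,-0.03],[0,0,0,0,0,-0.03],[0,0,0,0,0,0],[0,0,0,0,0,0]]' && cat >> h.py <<'E'
from scipy.spatial.transform import Rotation as R
def goto(x,y,z,ang):
    s=r.get_state(); Q=R.from_quat(s["eef_rot"]); yx=Q.as_matrix()[:,1]
    t=np.degrees(np.arctan2(yx[1],yx[0]))
    d=Q.inv().apply(np.array([x,y,z])-s["tool_pos"])
    tilt=np.degrees(np.arccos(-Q.as_matrix()[2,2]))
    print("yang",t.round(2),"tilt",tilt.round(2),"shift units",(d/.025).round(2),"zturn units",round(-(ang-t)/180,4),"q",s["q"].round(2))
E
python3 -c "
from h import *
goto(.52,.056,.3,6)"
```

```text
clock: 1.35
tool_pos: [0.3763, -0.2613, 0.3586]
eef_rot: [0.982, 0.191, -0.0, -0.0]
contact_force: [1.2, -0.8, -0.8]
opening: 0.999
finger_force: 0.0
clock: 1.77
tool_pos: [0.429, -0.1103, 0.3586]
eef_rot: [0.909, 0.418, -0.0, -0.0]
contact_force: [0.3, 0.5, -0.8]
opening: 0.998
finger_force: 0.0
clock: 2.18
tool_pos: [0.4287, -0.1123, 0.3585]
eef_rot: [0.843, 0.538, -0.0, -0.0]
contact_force: [0.3, -0.1, 0.1]
opening: 1.0
finger_force: 0.0
yang -24.91 tilt 0.03 shift units [7.65 0.48 2.34] zturn units -0.1717 q [ 0.53  0.32 -0.52  1.89  0.19  0.98 -0.51]
```

```bash
python3 -m pendant '[[1,0.1,0,0,0,0],[1,0.1,0,0,0,0],[1,0.1,0,0,0,0],[1,0.1,0,0,0,0],[1,0.1,0,0,0,0]]' && python3 -m pendant '[[1,0,0,0,0,0],[1,0,0,0,0,0],[0.6,0,0,0,0,0],[0,0,0.5,0,0,-0.035],[0,0,0.5,0,0,-0.035]]' && python3 -m pendant '[[0,0,0.6,0,0,-0.035],[0,0,0.8,0,0,-0.035],[0,0,0.8,0,0,-0.032],[0,0,0,0,0,0],[0,0,0,0,0,0]]'
python3 - <<'E'
from h import *
s=r.get_state(); p,d=optics.snapshot("wrist"); c=optics.calibration("wrist")
T=np.eye(4);T[:3,:3]=R.from_quat(s["eef_rot"]).as_matrix();T[:3,3]=s["tool_pos"];M=T@c["tool_from_camera"]
cv2.imwrite("pics/w1.png",p); np.save("pics/w1_d.npy",d); np.save("pics/w1_M.npy",M)
W=cloud(c,d,M); print(s["tool_pos"])
m=((W[...,2]>.158)&(W[...,2]<.178)).astype(np.uint8)
k,lab,st,ce=cv2.connectedComponentsWithStats(m)
for i in range(1,k):
    if st[i,4]>200:
        q=W[lab==i]; print(ce[i],st[i],np.percentile(q,.5,0).round(4),np.percentile(q,99.5,0).round(4))
goto(.52,.056,.138,6)
E
```

```text
clock: 2.6
tool_pos: [0.493, -0.0032, 0.3586]
eef_rot: [0.843, 0.538, -0.0, 0.0]
contact_force: [0.7, 0.5, -0.2]
opening: 0.998
finger_force: 0.0
clock: 3.02
tool_pos: [0.5205, 0.0567, 0.3338]
eef_rot: [0.777, 0.63, 0.001, 0.0]
contact_force: [-0.0, -0.8, -0.0]
opening: 0.996
finger_force: 0.0
clock: 3.43
tool_pos: [0.5193, 0.0547, 0.2781]
eef_rot: [0.669, 0.743, -0.001, -0.001]
contact_force: [0.6, 0.4, 0.2]
opening: 1.002
finger_force: 0.0
[0.51930483 0.05471197 0.27814222]
[582.05046875 130.79828125] [ 524    0  116  274 6400] [0.7028 0.0008 0.1581] [0.7072 0.2101 0.1779]
[327.22809594 187.33896231] [ 291  152   74   72 4086] [0.492  0.028  0.1597] [0.5485 0.0853 0.1721]
yang 5.96 tilt 0.01 shift units [ 0.03 -0.    5.65] zturn units -0.0002 q [ 0.2   0.56 -0.64  1.81  0.41  0.91 -0.51]
```

View pics/w1.png

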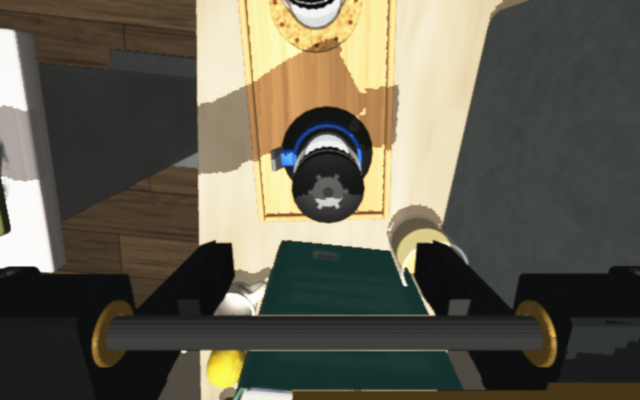

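Wrist view: the cap disk is at (327,187) with the grey socket on top, below the fingers and clear of the books. The centre measures (0.520, 0.0567). I'll descend and grip.

```bash
python3 -m pendant '[[0.07,0.03,0.9,0,0,0],[0,0,0.9,0,0,0],[0,0,0.8,0,0,0],[0,0,0.6,0,0,0],[0,0,0.4,0,0,0]]' && python3 -m pendant '[[0,0,0.6,0,0,0],[0,0,0.6,0,0,0],[0,0,0.5,0,0,0],[0,0,0.3,0,0,0],[0,0,0,0,0,0]]' && python3 -c "
from h import *
goto(.52,.0566,.138,6)"; python3 -m pendant '[[0,0,0,0,0,0],[0,0,0,0,0,0],[0,0,0,0,0,0],[0,0,0,0,0,0],[0,0,0,0,0,0]]' -1 25
```

```text
clock: 3.9
tool_pos: [0.5209, 0.0569, 0.1887]
eef_rot: [0.669, 0.743, 0.0, 0.001]
contact_force: [0.6, 0.2, 0.6]
opening: 0.998
finger_force: 0.0
clock: 4.32
tool_pos: [0.5205, 0.0569, 0.1384]
eef_rot: [0.668, 0.744, -0.0, 0.0]
contact_force: [0.0, 0.6, -0.7]
opening: 1.001
finger_force: 0.0
yang 6.13 tilt 0.04 shift units [-0.01 -0.02  0.01] zturn units 0.0007 q [ 0.09  0.75 -0.48  1.95  0.61  0.59 -0.69]
clock: 4.73
tool_pos: [0.5209, 0.057, 0.1393]
eef_rot: [0.668, 0.744, 0.001, 0.0]
contact_force: [0.4, 0.2, 2.9]
opening: 0.672
finger_force: 25.0
```

Gripped at 59 mm and 25 N. Now I'll try anticlockwise in small steps.

```bash
python3 -m pendant '[[0,0,0,0,0,-0.011],[0,0,0,0,0,-0.011],[0,0,0,0,0,-0.011],[0,0,0,0,0,-0.011],[0,0,0,0,0,-0.011]]'; python3 -c "
from h import *
goto(.52,.0566,.138,6);s=r.get_state();print(s['moment'],s['finger_force'],s['opening'],s['contact_force'])"
```

```text
clock: 5.15
tool_pos: [0.5209, 0.057, 0.1393]
eef_rot: [0.601, 0.8, 0.0, 0.001]
contact_force: [0.3, 0.3, 3.6]
opening: 0.67
finger_force: 25.0
yang 16.18 tilt 0.08 shift units [-0.01 -0.04  0.05] zturn units 0.0566 q [ 0.12  0.76 -0.53  1.95  0.65  0.61 -0.56]
[-0.04580925 -0.0963604   0.00166119] 24.99886617064476 0.6702724032168165 [0.31667487 0.33492655 3.56531173]
```

```bash
for i in 1; do python3 -m pendant '[[0,0,0,0,0,-0.02],[0,0,0,0,0,-0.02]]' | head -1; python3 -c "
from h import *
s=r.get_state();print(s['moment'].round(3),R.from_quat(s['eef_rot']).as_euler('xyz',degrees=True)[2])"; python3 -m pendant '[[0,0,0,0,0,-0.02],[0,0,0,0,0,-0.02]]' |head -1;  python3 -c "
from h import *
s=r.get_state();print(s['moment'].round(3),R.from_quat(s['eef_rot']).as_euler('xyz',degrees=True)[2])
p,d=optics.snapshot('wrist');a=cv2.imread('pics/w1.png');cv2.imwrite('pics/w2.png',p)"; done
```

```text
clock: 5.32
[-0.028 -0.142 -0.001] 113.46209551194777
clock: 5.48
[-0.044 -0.051 -0.012] 120.6643751026563
```

View pics/w2.png

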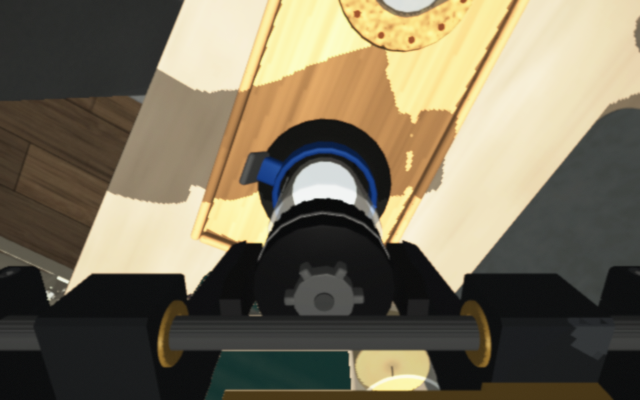

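The cap is between the fingers, with the socket at (324,297) and lobes at about 0° and 60°. I'll compare its angle with the earlier view to see whether it turned or slipped.

```bash
python3 - <<'E'
import cv2,numpy as np
a=cv2.imread("pics/w1.png")[150:226,280:380]; b=cv2.imread("pics/w2.png")[240:354,250:400]
g=lambda x:cv2.convertScaleAbs(cv2.resize(x,(400,304),interpolation=cv2.INTER_CUBIC),alpha=1.8,beta=10)
cv2.imwrite("pics/cmp.png",np.hstack([g(a),g(b)]))
E
```

```text
(no output)
```

View pics/cmp.png

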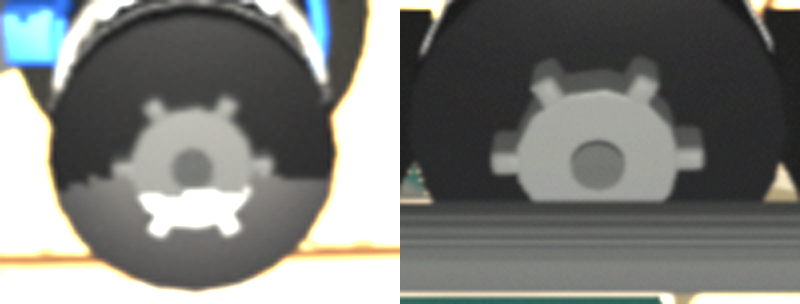

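The lobes sit at the same angle in the tool frame, so the cap turned with the gripper by 25° and anticlockwise gives. The task asks for both ways, so I'll go back and feel gently for the stop the other way.

```bash
cat > m.py <<'E'
from h import *
s=r.get_state();print(s['clock'],'M',s['moment'].round(3),'F',s['contact_force'].round(1),'yaw',R.from_quat(s['eef_rot']).as_euler('xyz',degrees=True)[2].round(2),'z',s['tool_pos'].round(4),'q7',s['q'][6].round(2),'grip',s['opening'].round(3),s['finger_force'].round(1))
E
python3 -m pendant '[[0,0,0,0,0,0.027],[0,0,0,0,0,0.027],[0,0,0,0,0,0.027],[0,0,0,0,0,0.027],[0,0,0,0,0,0.027]]' >/dev/null; python3 m.py
python3 -m pendant '[[0,0,0,0,0,0.011],[0,0,0,0,0,0]]' >/dev/null; python3 m.py
python3 -m pendant '[[0,0,0,0,0,0.011],[0,0,0,0,0,0]]' >/dev/null; python3 m.py
python3 -m pendant '[[0,0,0,0,0,0.011],[0,0,0,0,0,0]]' >/dev/null; python3 m.py
```

```text
Traceback (most recent call last):
  File "m.py", line 2, in <module>
    s=r.get_state();print(s['clock'],'M',s['moment'].round(3),'F',s['contact_force'].round(1),'yaw',R.from_quat(s['eef_rot']).as_euler('xyz',degrees=True)[2].round(2),'z',s['tool_pos'].round(4),'q7',s['q'][6].round(2),'grip',s['opening'].round(3),s['finger_force'].round(1))
                                                                                                                                                                                                                                 ^^^^^^^^^^^^^^^^^^
AttributeError: 'float' object has no attribute 'round'
Traceback (most recent call last):
  File "m.py", line 2, in <module>
    s=r.get_state();print(s['clock'],'M',s['moment'].round(3),'F',s['contact_force'].round(1),'yaw',R.from_quat(s['eef_rot']).as_euler('xyz',degrees=True)[2].round(2),'z',s['tool_pos'].round(4),'q7',s['q'][6].round(2),'grip',s['opening'].round(3),s['finger_force'].round(1))
                                                                                                              
[... 779 characters left out ...]
AttributeError: 'float' object has no attribute 'round'
Traceback (most recent call last):
  File "m.py", line 2, in <module>
    s=r.get_state();print(s['clock'],'M',s['moment'].round(3),'F',s['contact_force'].round(1),'yaw',R.from_quat(s['eef_rot']).as_euler('xyz',degrees=True)[2].round(2),'z',s['tool_pos'].round(4),'q7',s['q'][6].round(2),'grip',s['opening'].round(3),s['finger_force'].round(1))
                                                                                                                                                                                                                                 ^^^^^^^^^^^^^^^^^^
AttributeError: 'float' object has no attribute 'round'
```

```bash
sed -i "s/s\['opening'\].round(3),s\['finger_force'\].round(1)/round(s['opening'],3),round(s['finger_force'],1)/" m.py; python3 m.py
python3 -m pendant '[[0,0,0,0,0,0.011],[0,0,0,0,0,0]]' >/dev/null; python3 m.py
```

```text
6.45 M [-0.058 -0.795  0.795] F [4.2 0.4 2.7] yaw 90.43 z [0.5218 0.0575 0.1393] q7 -0.76 grip 0.67 25.0
6.6167 M [ 0.49  -1.046  0.751] F [4.9 3.3 4. ] yaw 88.34 z [0.5219 0.0586 0.1393] q7 -0.79 grip 0.67 25.0
```

Clockwise stops hard (0.8 N m, pads slipping), so the thread is right-handed. I'll turn anticlockwise about 56° from here.

```bash
python3 -m pendant '[[0,0,0,0,0,-0.031],[0,0,0,0,0,-0.031],[0,0,0,0,0,-0.031],[0,0,0,0,0,-0.031],[0,0,0,0,0,-0.031]]' >/dev/null; python3 m.py
python3 -m pendant '[[0,0,0,0,0,-0.031],[0,0,0,0,0,-0.031],[0,0,0,0,0,-0.031],[0,0,0,0,0,-0.031],[0,0,0,0,0,-0.031]]' >/dev/null; python3 m.py
python3 -m pendant '[[0,0,0,0,0,-0.01],[0,0,0,0,0,0]]' >/dev/null; python3 m.py
```

```text
7.0333 M [ 0.093 -0.36  -0.038] F [0.6 0.8 7.7] yaw 116.32 z [0.5203 0.0567 0.1393] q7 -0.43 grip 0.664 25.0
7.45 M [-0.094 -0.381 -0.061] F [ 0.3 -0.9  8.8] yaw 144.2 z [0.5201 0.0561 0.1392] q7 -0.05 grip 0.668 25.0
7.6167 M [-0.067 -0.336  0.044] F [ 0.4 -1.3  9.1] yaw 145.83 z [0.5201 0.0561 0.1392] q7 -0.02 grip 0.671 25.0
```

```bash
python3 -m pendant '[[0,0,-0.1,0,0,0],[0,0,-0.1,0,0,0],[0,0,0,0,0,0]]' >/dev/null; python3 m.py
python3 -m pendant '[[0,0,-0.1,0,0,0],[0,0,-0.1,0,0,0],[0,0,0,0,0,0]]' >/dev/null; python3 m.py
```

```text
7.8667 M [ 0.101 -0.196 -0.019] F [-0.2 -0.2 -1.5] yaw 145.83 z [0.5191 0.0562 0.1434] q7 -0.01 grip 0.67 25.0
8.1167 M [ 0.021 -0.15   0.046] F [ 0.7  0.6 -0.5] yaw 145.87 z [0.5201 0.0567 0.1489] q7 -0.01 grip 0.67 25.0
```

It is free: 10 mm up with only the cap's weight on the wrist. I'll lift the rest of the way.

```bash
python3 -m pendant '[[0,0,-0.2,0,0,0],[0,0,-0.4,0,0,0],[0,0,-0.5,0,0,0],[0,0,-0.6,0,0,0],[0,0,-0.6,0,0,0]]' >/dev/null; python3 m.py
python3 -m pendant '[[0,0,-0.6,0,0,0],[0,0,-0.4,0,0,0],[0,0,-0.2,0,0,0],[0,0,-0.1,0,0,0],[0,0,0,0,0,0]]' >/dev/null; python3 m.py
python3 -m pendant '[[0,0,0,0,0,0],[0,0,0,0,0,0],[0,0,0,0,0,0],[0,0,0,0,0,0],[0,0,0,0,0,0]]' >/dev/null; python3 m.py
python3 - <<'E'
from h import *
out=[]
for n,lo in(("scene",(230,90,330)),("top",(210,130,330))):
    p,d=optics.snapshot(n)
    x,y,x2=lo; out.append(cv2.resize(p[y:y+int((x2-x)*1.5),x:x2+0],(400,600)))
    W=cloud(optics.calibration(n),d)
    for a,b in((.485,.555),):
        m=(abs(W[...,0]-.52)<.05)&(abs(W[...,1]-.057)<.05)&(W[...,2]>.1)&(W[...,2]<.275)
        z=W[m][:,2]; print(n,np.histogram(z,np.arange(.1,.285,.01)))
cv2.imwrite("pics/end.png",np.hstack(out))
goto(.5203,.0566,.238,146)
E
```

```text
8.5333 M [ 0.05  -0.174  0.026] F [-0.5  0.8 -0.6] yaw 145.9 z [0.5204 0.0571 0.2079] q7 0.09 grip 0.67 25.0
8.95 M [ 0.028 -0.132  0.068] F [ 0.2 -0.5 -0.6] yaw 145.88 z [0.5205 0.0568 0.2391] q7 0.13 grip 0.668 25.0
9.3667 M [ 0.029 -0.161  0.014] F [ 0.3  0.3 -1.4] yaw 145.9 z [0.5202 0.057  0.2384] q7 0.13 grip 0.665 25.0
scene (array([ 71, 156,  89,  99, 113,   1,   0,   0,   0,   0,   0,   0,  32,
        91, 118, 137, 328,  35]), array([0.1 , 0.11, 0.12, 0.13, 0.14, 0.15, 0.16, 0.17, 0.18, 0.19, 0.2 ,
       0.21, 0.22, 0.23, 0.24, 0.25, 0.26, 0.27, 0.28]))
top (array([13, 58, 22, 17, 20,  7,  0,  0,  0,  0,  0,  0,  0,  7,  5,  9, 31,
        0]), array([0.1 , 0.11, 0.12, 0.13, 0.14, 0.15, 0.16, 0.17, 0.18, 0.19, 0.2 ,
       0.21, 0.22, 0.23, 0.24, 0.25, 0.26, 0.27, 0.28]))
yang 55.89 tilt 0.02 shift units [-0.01 -0.01  0.02] zturn units -0.5006 q [ 0.31  0.67 -0.85  1.85  0.63  0.91  0.13]
```

View pics/end.png

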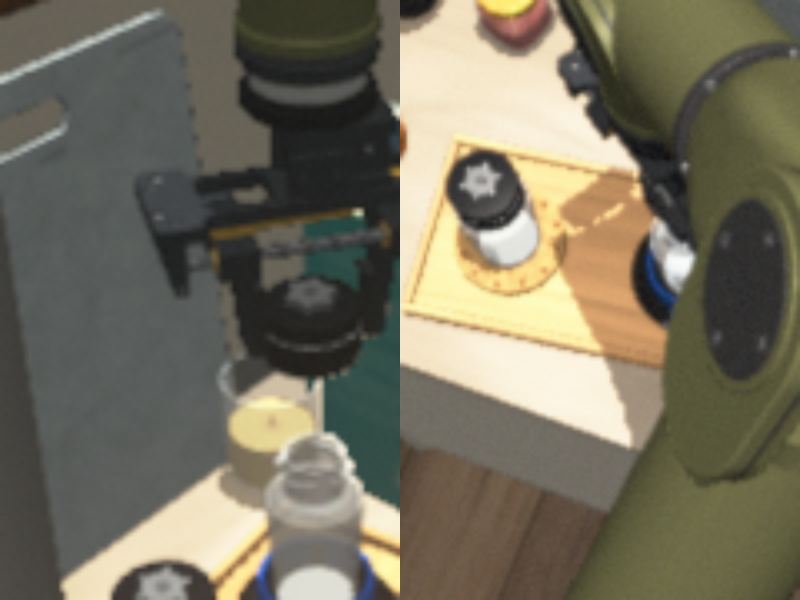

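The open cup stands in the holder, and the cap is held above it with about 7 cm of clear air. The spare is still closed. I'll check the cap's level and centring from depth.

```bash
python3 - <<'E'
from h import *
p,d=optics.snapshot("scene"); W=cloud(optics.calibration("scene"),d)
q=W[(np.hypot(W[...,0]-.52,W[...,1]-.057)<.034)&(W[...,2]>.21)&(W[...,2]<.28)]
print("bbox",np.percentile(q,1,0).round(4),np.percentile(q,99,0).round(4))
for lo,hi,rr in((.258,.2685,.028),(.2685,.277,.016)):
    t=q[(q[:,2]>lo)&(q[:,2]<hi)&(np.hypot(q[:,0]-.52,q[:,1]-.057)<rr)]
    A=np.c_[t[:,:2]-t[:,:2].mean(0),np.ones(len(t))]
    k=np.linalg.lstsq(A,t[:,2],rcond=None)[0]
    print(len(t),"tilt deg xy",np.degrees(np.arctan(k[:2])).round(1),"z",k[2].round(4))
E
python3 m.py
```

```text
bbox [0.489  0.0296 0.2269] [0.5434 0.0891 0.2749]
194 tilt deg xy [-0.2 -0.2] z 0.263
43 tilt deg xy [-0.8 -0.1] z 0.2694
9.5167 M [ 0.036 -0.106 -0.016] F [-0.   0.1 -1.4] yaw 145.89 z [0.5203 0.057  0.2386] q7 0.13 grip 0.669 25.0
```

Level to within a degree, centred and still. Handing in.

```bash
python3 -c "
from plant import r;print(r.finish_job())"
```

```text
the job is handed in; nothing more can be done
None
```

The cup has a right-hand thread: clockwise stopped hard and anticlockwise gave, so I unscrewed the cap that way; it is now held level and still, straight above its cup with about 7 cm of clear air over the rim, the spare cup was left closed, and the job is handed in.

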